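# Index a hand-turned test dial by one hole with its push plunger

### The arm

A 6-joint arm with a two-finger parallel gripper is mounted at the origin on a cart in front of the work surface, level with it; the furniture and walls round the work are solid. World frame = base frame: x ahead of the robot, y to its left, z up, the work surface at z = 0. Lengths are in m, angles in rad, forces in N, time in s.
With the tool pointing down it reaches from about 0.225 to 0.875 m from the base axis. Payload 3.4 kg.
Tool frame: the origin (TCP) lies between the finger pads; the fingertips stand 8 mm ahead of it and the grasp point (between the pads) lies 11 mm behind it; z points along the fingers, y is the line along which they close (so a half turn about z gives the same grasp; the last joint's range is limited). The gripper opens to 85 mm and grips with 20 to 120 N. Pads are 22 mm wide; open, the fingers measure 114 mm over their backs; the gripper's body (76 mm by 85 mm) begins 54 mm behind the grasp point. The pads swing forward as they close: fully open they stand 13 mm farther back than shut.
Start: joints at [-1.437, 0.276, 1.505, -0, 1.361, -0.121], TCP at [0.145, -0.556, 0.239] pointing down, gripper open.
Joint ranges: [-2.89, 2.89], [-0.75, 2.08], [0.22, 2.7], [-1.18, 4.32], [0.11, 2.71], [-2.7, 2.7]. Speed limits (rad/s): [2.57, 2.57, 3.14, 3.14, 3.14, 3.14].

### API

Orientations are given as a unit quaternion [w, x, y, z].
In Python, from rig import manip gives the robot as it stands.
- The arm moves only by the tool move_arm, never from a script. Its argument "deltas" is a list that holds one entry, the list of rows, each a list of 5 numbers: the shift along the tool's x, y, z normalised to -1 to 1, where 1 is 80 cm, then the turn about the tool's z normalised to -1 to 1, where 1 is 120 degrees, then the closure, from -1 (fully open) to 1 (shut). In form: [[[tx, ty, tz, twist, grip], ...]]. A call has 1 to 12 rows; each row is the pose to reach, as a shift and turn from the pose commanded when the call began, along the tool's axes at that moment; what a row does not reach only later rows make up. A row lasts 1/10 s, in which the tool goes at most 50 mm and 8.59 degrees, less where a joint would pass 70% of its speed; a pose out of reach is approached as far as the arm can. A call with a number of a shift or a turn outside -1 to 1 is refused whole. A call with a gripper value outside its range is refused whole. The fingers move at their own pace and stop on an object; "squeeze" is the grip in N (left out, the last holds). Time passes only in rows, so rows that repeat a pose let the fingers close. It gives the time, the measured TCP pose, the force, the opening and the grip force at its end, in the units of the state.
- manip.get_state(): the state, without advancing time (a new reading comes with each control period).
- manip.get_image(name): name is "side" or "top" or "wrist"; returns the picture (384x512x3 uint8, red, green, blue); there is no depth.
- manip.camera_params(name): a dict with "fx", "fy", "cx", "cy" (pixels), "R" (3x3) and "t" (3): a world point X has camera coordinates R X + t; the wrist camera has in their place "tool_from_camera" (4x4, takes a point from camera to tool coordinates, whose origin is the TCP and whose axes are the flange's). Camera axes: x right, y down, z forward; pixel columns grow to the right and rows downward; lengths in m; the calibration is good to about 2 mm. A picture is of the moment at which its call begins: read the wrist's pose just before it. camera_params takes no time and is no camera call.
- manip.sign_off(): hands the job in; it is judged then, once.
The state is a dict: "clock": time; "qpos": joint angles; "qd": joint speeds; "effort": joint torques, N m; "position": TCP position; "ee_rot": TCP orientation; "contact_force": force on the tool from outside, world axes, zero at the start; "moment": the same for the moment, N m; "width": finger opening in m; "gripper_force": force on a finger pad.
Only numpy, scipy, OpenCV 4.12 (cv2) and the standard library are available. Lean on these libraries where they do the work, as an engineer would, in place of code of your own. Each camera call takes 0.05 s, during which the arm holds its last target. There are 200 camera calls.

### The job

The round test dial is locked by a spring plunger whose button stands in the dark guard cup at the dial's rim. With the fingertips in that cup, press the button in and push the dial one station clockwise, as seen from above, so that the next ring module comes under the probe and the plunger springs fully out again in the next hole; do not carry on towards the hole after it. Pick nothing up: leave the ring modules untouched in their nests and the small things round about where they lie.

Things in the scene. Friction and masses are not known exactly. Their poses are not given: they have to be found in the camera images.
- dial_base: fixed round base, 208 mm across; origin on the dial's axis at bench height, z up, -x roughly towards the robot. Its steel index plate (top at 28 mm) has a circular groove of 84 mm radius, 8 mm wide, that widens to six 16 mm holes, one every 60 degrees. A fixed column (28 mm thick, 114 mm high) stands on the axis; the probe arm reaches 52 mm from it along +x, 112 mm above the bench
- hub (a point): point on the dial's vertical axis, level with the top of the turning plate, 39 mm above the bench
- dial (a joint): turning plate about the vertical axis through hub, rad: 0 in the hole at the start, growing clockwise seen from above; next hole at 1.047 (60 degrees), with 0.015 of play either way. The aluminium plate, 141 mm across, carries the guard cup and six nests; it turns with 0.12 N m of friction (1.5 N at the cup) and stops when let go
- plunger (a joint): how far the plunger is pressed down, m: 0 out (locks the dial), 0.011 fully in against a stop. Takes 3 N to start, 8 N fully in. The dial is free once it is past 0.009; let go between holes, the plunger rides under the index plate at 0.009, does not stop the dial, and springs out to 0 by itself at a hole
- button_top (a point): centre of the flat top of the plunger's round steel button, 37 mm in diameter: 64 mm above the bench when out, 53 mm fully in. It stands 84 mm from the axis in a dark round guard cup that turns with the dial: 47 mm inside, 54 mm outside, rim 72 mm above the bench. Fingertips in the cup can press the button and push the cup's inner wall
- next_hole (a point): centre of the next index hole clockwise, at the top of the index plate (28 mm above the bench), 84 mm from the axis; the button should end over it
- probe_tip (a point): tip of the fixed probe, 44 mm from the axis and 67.5 mm above the bench, 4 mm over the ring module under it
- module_1: loose ring module, a black disc 36 mm in diameter and 21 mm high, resting between three steel dowels in its nest on the turning plate, its centre 44 mm from the axis; origin at the centre of its underside, 42 mm above the bench, z up. It stands under the probe at the start.
- module_2: loose ring module, a black disc 36 mm in diameter and 21 mm high, resting between three steel dowels in its nest on the turning plate, its centre 44 mm from the axis; origin at the centre of its underside, 42 mm above the bench, z up. It is the next one: it should end under the probe.
- module_3: loose ring module, a black disc 36 mm in diameter and 21 mm high, resting between three steel dowels in its nest on the turning plate, its centre 44 mm from the axis; origin at the centre of its underside, 42 mm above the bench, z up. It follows module_2, farther round against the turn.
- module_4: loose ring module, a black disc 36 mm in diameter and 21 mm high, resting between three steel dowels in its nest on the turning plate, its centre 44 mm from the axis; origin at the centre of its underside, 42 mm above the bench, z up. It stands clockwise of module_1.
- insert_tin: open round tin of brass inserts, 63 mm across, 19 mm high, behind and to the left of the dial, origin under its centre: a bystander
- tweezers: steel tweezers, 122 mm long, lying at the front edge of the bench right of the dial: a bystander
- pin_gauge: small steel pin gauge, 80 mm long, 13 mm thick, lying beside the tweezers, right of the dial: a bystander
Mind the look-alikes: they are no part of the job. What is shaped like the module_3 but red is not meant.

How it is judged:
On the way, in this order (a step that is already met when the one before it is completed fails the run):
1. the fingers press the plunger in (more than 8 mm) while the dial still stands at its first hole (value of joint plunger above 0.008 m and value of joint dial between -0.08 and 0.08 rad and contact force between the fingers and plunger above 0.5 N), for 0.05 s.
2. the dial is on its way clockwise between the two holes, the plunger held in or riding under the plate (value of joint dial between 0.25 and 0.9 rad and value of joint plunger above 0.008 m), for 0.05 s.
At the end, for the whole second after the job is handed in: the dial stands in the next hole (60 degrees clockwise, within 0.03 rad) at rest, the plunger has sprung out (less than 2 mm in), module_2 is under the probe within 6 mm, and all four ring modules sit upright in their nests (value of joint dial between 1.017 and 1.077 rad and value of joint plunger below 0.002 m and velocity of joint dial between -0.05 and 0.05 rad/s and horizontal distance between module_2 and probe_tip below 0.006 m and not (height (world z) of module_1 above 0.052 m or horizontal distance between module_1 and hub above 0.052 m or angle between module_1's own z axis and vertical above 0.2 rad) and not (height (world z) of module_2 above 0.052 m or horizontal distance between module_2 and hub above 0.052 m or angle between module_2's own z axis and vertical above 0.2 rad) and not (height (world z) of module_3 above 0.052 m or horizontal distance between module_3 and hub above 0.052 m or angle between module_3's own z axis and vertical above 0.2 rad) and not (height (world z) of module_4 above 0.052 m or horizontal distance between module_4 and hub above 0.052 m or angle between module_4's own z axis and vertical above 0.2 rad)); the robot touches nothing.
It fails at once if the dial goes on more than 12 degrees past the next hole (value of joint dial above 1.257 rad).
It fails at once if the dial is turned the wrong way, more than 9 degrees back (value of joint dial below -0.16 rad).
It fails at once if a ring module is lifted, tipped or taken out of its nest (height (world z) of any of module_1, module_2, module_3, module_4 above 0.052 m or horizontal distance between any of module_1, module_2, module_3, module_4 and hub above 0.052 m or angle between any of module_1, module_2, module_3, module_4's own z axis and vertical above 0.2 rad).
It fails at once if the robot touches a ring module with more than 1 N (contact force between any of the fingers, the arm and module_1 above 1 N or contact force between any of the fingers, the arm and module_2 above 1 N or contact force between any of the fingers, the arm and module_3 above 1 N or contact force between any of the fingers, the arm and module_4 above 1 N).
It fails at once if a bystander is moved more than 20 mm (distance of any of insert_tin, tweezers, pin_gauge from where it was at the start of the episode above 0.02 m).
It also fails if it takes over 34 s, if anything falls off the work surface, if the arm or the gripper's body presses on something with over 40 N, if the wrist force passes 120 N, or if a joint passes its speed limit or range.

## Working session

There is one attempt and no reset: what is moved stays moved. The work goes in short steps, Python scripts to look and compute and a tool call to move; the robot and the scene stay as the last step left them, time stands still between calls to the robot, and variables do not carry over. Pictures are saved under pics/ and viewed, at most 10 in all, crops included, and the job is handed in when it is done.

Besides the shell and the picture viewer there is one more tool, called after "Emit:" by a JSON object that holds its "op" and its "data". move_arm: Moves the arm, as the interface text tells. Scaled input: -1 to 1 covers 80 cm each way for a shift and 120 degrees each way for a turn. Its arguments: {"type":"object","properties":{"deltas":{"type":"array","items":{"type":"array","items":{"type":"array","items":{"type":"number","minimum":-1,"maximum":1}}}},"squeeze":{"type":"number"}},"required":["deltas"]}

```bash
mkdir -p pics && python3 - <<'E'
from rig import manip
import cv2,numpy as np
s=manip.get_state();print(s)
a=[]
for n in("top","side"):
    im=manip.get_image(n);cv2.imwrite(f"pics/{n}0.png",im[:,:,::-1]);p=manip.camera_params(n);print(n,p)
E
```

```text
{'clock': 0.0, 'qpos': array([-1.43700471e+00,  2.76651276e-01,  1.50613860e+00, -1.46975986e-05,
        1.36069972e+00, -1.21012681e-01]), 'qd': array([ 0.00097464,  0.00108416, -0.00106982, -0.00102647,  0.00034537,
        0.00012149]), 'effort': array([-8.00860180e-04, -4.16782844e+01, -2.45808560e+01, -4.07461230e-04,
        1.10542215e-02,  1.87033254e-05]), 'position': array([ 0.14484619, -0.55592839,  0.23840543]), 'ee_rot': array([-9.48403047e-04,  9.91894676e-01,  1.27059248e-01, -1.32457686e-05]), 'contact_force': array([0.38261241, 0.13042781, 0.24532584]), 'moment': array([0.02080124, 0.02967002, 0.00600757]), 'gripper_force': 0.0, 'width': 0.08538684488837331}
top {'fx': 446.3350202553424, 'fy': 446.3350202553424, 'cx': 243.9998893768158, 'cy': 185.0263393265987, 'R': array([[-2.93714295e-02, -9.99568391e-01, -5.92389715e-04],
       [-9.97704644e-01,  2.93528302e-02, -6.10233883e-02],
       [ 6.10144384e-02, -1.20131418e-03, -9.98136161e-01]]), 't': array([8.61133433e-04, 4.93233603e-01, 1.33270134e+00])}
side {'fx': 474.87463254763657, 'fy': 474.87463254763657, 'cx': 245.40196708487588, 'cy': 191.94447125006312, 'R': array([[ 0.99563392,  0.09215796,  0.01483238],
       [ 0.07256651, -0.66423426, -0.74399392],
       [-0.05871278,  0.74182192, -0.66802174]]), 't': array([-0.49719417, -0.0141684 ,  1.33231648])}
```

View pics/top0.png

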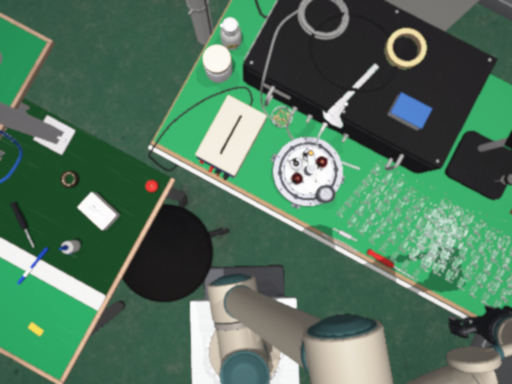

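View pics/side0.png

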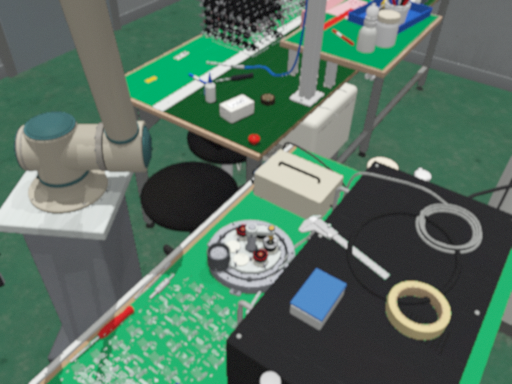

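The dial is at top pixel (308,171) and side pixel (252,253). The cup looks to be at about (325,193) top and (218,253) side. I'll enlarge both to confirm.

```bash
cat > h.py <<'E'
import numpy as np
from rig import manip
def ray(n,u,v,z):
    p=manip.camera_params(n);R=np.array(p["R"]);t=np.array(p["t"])
    d=R.T@np.array([(u-p["cx"])/p["fx"],(v-p["cy"])/p["fy"],1]);c=-R.T@t
    return c+d*(z-c[2])/d[2]
def proj(n,X):
    p=manip.camera_params(n);c=np.array(p["R"])@X+p["t"]
    return np.array([p["fx"]*c[0]/c[2]+p["cx"],p["fy"]*c[1]/c[2]+p["cy"]])
E
python3 - <<'E'
import cv2,numpy as np
from h import *
a=cv2.imread("pics/top0.png")[125:215,260:360];b=cv2.imread("pics/side0.png")[210:300,200:300]
cv2.imwrite("pics/crop0.png",np.hstack([cv2.resize(x,(400,360),interpolation=cv2.INTER_CUBIC) for x in(a,b)]))
print(ray("top",308,171,.03),ray("side",252,256,.03),ray("top",325,193,.072),ray("side",218,253,.072))
E
```

```text
[ 0.52852367 -0.20623141  0.03      ] [ 0.53513396 -0.22298802  0.03      ] [ 0.45962146 -0.2467451   0.072     ] [ 0.46041016 -0.25797984  0.072     ]
```

View pics/crop0.png

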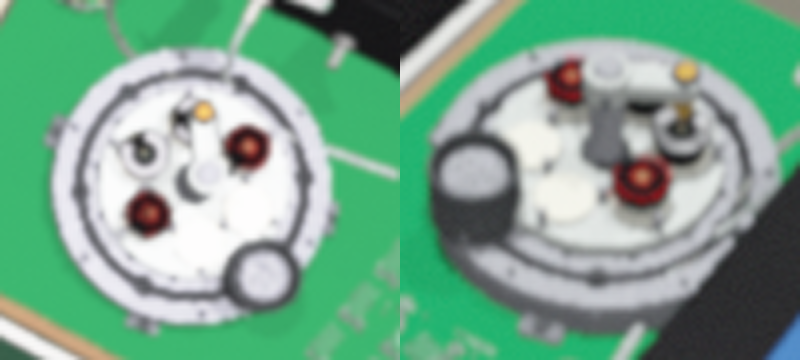

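The dark cup with its steel button is at crop pixel (262,276), which is top (325.5,194), and it shows in the side view at (218.5,253). It is the only cup on the rim. The probe with its brass cap is at crop (203,112). The ring module counter-clockwise of the probe, at (144,152), is module_2. I'll measure more exactly now.

```bash
python3 - <<'E'
import cv2,numpy as np
from h import *
im=cv2.imread("pics/top0.png");hsv=cv2.cvtColor(im,cv2.COLOR_BGR2HSV)
m=((hsv[:,:,1]<70)).astype(np.uint8)*255;g=np.zeros_like(m);cv2.circle(g,(308,171),40,255,-1);m&=g
m=cv2.morphologyEx(m,cv2.MORPH_OPEN,np.ones((7,7),np.uint8))
c=max(cv2.findContours(m,0,2)[0],key=cv2.contourArea);h=cv2.convexHull(c);e=cv2.fitEllipse(c);print(e,cv2.minEnclosingCircle(h))
H=ray("top",*e[0],.028);print("hub",H)
gray=cv2.cvtColor(im,cv2.COLOR_BGR2GRAY)
d=((gray<110)*255).astype(np.uint8);g=np.zeros_like(d);cv2.circle(g,(325,194),13,255,-1);d&=g
c=max(cv2.findContours(d,0,2)[0],key=cv2.contourArea);e=cv2.minEnclosingCircle(c);print(e,cv2.fitEllipse(cv2.convexHull(c)))
C=ray("top",*e[0],.072);print("cup",C,"dist",np.linalg.norm((C-H)[:2]))
# side: project predictions
print("pred side btn",proj("side",np.array([C[0],C[1],.064])),"hub28",proj("side",np.array([H[0],H[1],.028])))
s=cv2.imread("pics/side0.png");gs=cv2.cvtColor(s,cv2.COLOR_BGR2GRAY)
b=((gs>105)*255).astype(np.uint8);g=np.zeros_like(b);cv2.circle(g,(219,253),9,255,-1);b&=g
c=max(cv2.findContours(b,0,2)[0],key=cv2.contourArea);e=cv2.fitEllipse(c);print("side btn",e,ray("side",*e[0],.064))
E
```

```text
((307.3749694824219, 171.36700439453125), (69.28840637207031, 70.55940246582031), 133.67491149902344) ((305.9912414550781, 172.35574340820312), 37.27802658081055)
hub [ 0.5276528  -0.20460974  0.028     ]
((323.8094482421875, 192.62075805664062), 11.187636375427246) ((325.072998046875, 194.2115478515625), (16.825550079345703, 22.526010513305664), 58.79469299316406)
cup [ 0.460818   -0.24335237  0.072     ] dist 0.07725206334841296
pred side btn [219.12733181 250.44841626] hub28 [249.48104093 250.39780498]
side btn ((218.37234497070312, 252.79739379882812), (13.364736557006836, 16.79176139831543), 87.73442077636719) [ 0.46004998 -0.25048209  0.064     ]
```

```bash
cat >> h.py <<'E'
from scipy.spatial.transform import Rotation as Ro
def RT(s): q=s["ee_rot"];return Ro.from_quat([q[1],q[2],q[3],q[0]]).as_matrix()
def delta(X,s): return RT(s).T@(np.array(X)-s["position"])/.8
E
python3 - <<'E'
from h import *
s=manip.get_state();print(RT(s).round(3),delta([.44,-.247,.2],s).round(4));print(manip.camera_params("wrist"))
E
```

```text
[[ 0.968  0.252 -0.   ]
 [ 0.252 -0.968  0.002]
 [ 0.    -0.002 -1.   ]] [ 0.4544 -0.2807  0.0487]
{'fx': 343.9705863939491, 'fy': 343.9705863939491, 'cx': 258.2862346985919, 'cy': 185.68140961962138, 'tool_from_camera': array([[ 1.18502336e-03, -9.47585184e-01, -3.19501042e-01,
         8.26095035e-02],
       [ 9.99999290e-01,  1.08404090e-03,  4.93899577e-04,
        -5.00021096e-04],
       [-1.21659726e-04, -3.19501400e-01,  9.47585796e-01,
        -1.34676178e-01],
       [ 0.00000000e+00,  0.00000000e+00,  0.00000000e+00,
         1.00000000e+00]])}
```

Emit:
{"op": "move_arm", "data": {"deltas": [[[0.45,-0.28,0.049,0,1],[0.45,-0.28,0.049,0,1],[0.45,-0.28,0.049,0,1],[0.45,-0.28,0.049,0,1],[0.45,-0.28,0.049,0,1],[0.45,-0.28,0.049,0,1],[0.45,-0.28,0.049,0,1],[0.45,-0.28,0.049,0,1],[0.45,-0.28,0.049,0,1],[0.45,-0.28,0.049,0,1],[0.45,-0.28,0.049,0,1],[0.45,-0.28,0.049,0,1]]], "squeeze": 30}}

```text
clock: 1.3
position: [0.4362, -0.2497, 0.2]
ee_rot: [0.0, 0.992, 0.127, -0.0]
contact_force: [0.5, 1.2, -0.3]
width: 0.0
gripper_force: 0.0
```

```bash
cat >> h.py <<'E'
def wray(s,u,v,z):
    p=manip.camera_params("wrist");T=np.array(p["tool_from_camera"])
    d=RT(s)@T[:3,:3]@np.array([(u-p["cx"])/p["fx"],(v-p["cy"])/p["fy"],1]);c=s["position"]+RT(s)@T[:3,3]
    return c+d*(z-c[2])/d[2]
def wproj(s,X):
    p=manip.camera_params("wrist");T=np.array(p["tool_from_camera"])
    c=T[:3,:3].T@(RT(s).T@(np.array(X)-s["position"])-T[:3,3])
    return [p["fx"]*c[0]/c[2]+p["cx"],p["fy"]*c[1]/c[2]+p["cy"]]
E
python3 - <<'E'
from h import *
import cv2
s=manip.get_state();im=manip.get_image("wrist");cv2.imwrite("pics/w1.png",im[:,:,::-1]);np.save("w1.npy",s,allow_pickle=True)
print(s["clock"],s["position"],s["width"],s["contact_force"]);print(wproj(s,[.457,-.247,.064]),wproj(s,[.5277,-.205,.028]))
E
```

```text
1.3 [ 0.43617822 -0.2496978   0.20002672] 1.4862157500856496e-05 [ 0.4565713   1.2496384  -0.30115684]
[np.float64(261.99033829343836), np.float64(150.76322651840417)] [np.float64(234.3482033785832), np.float64(47.592801207735306)]
```

View pics/w1.png

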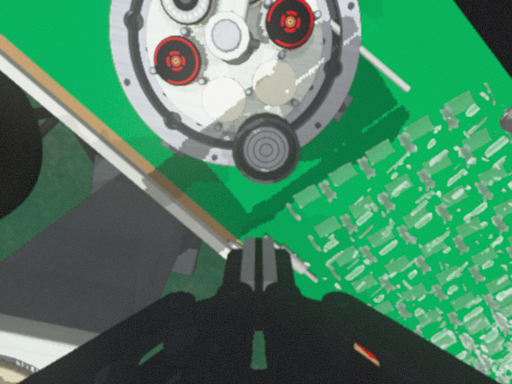

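The wrist view shows the button's concentric rings at (266,150) in the dark cup, with the column top at (230,35). The next hole's notch is at (165,125), and the shut fingertips are at (259,240).

```bash
python3 - <<'E'
from h import *
import cv2
s=np.load("w1.npy",allow_pickle=True).item();im=cv2.imread("pics/w1.png")
B=wray(s,266,150,.064);H=wray(s,230,35,.114);print("btn",B,"col",H,"d",np.linalg.norm((B-H)[:2]),wray(s,165,125,.028))
g=cv2.cvtColor(im,cv2.COLOR_BGR2GRAY);d=((g<62)*255).astype(np.uint8);k=np.zeros_like(d);cv2.circle(k,(266,148),42,255,-1);d&=k
c=max(cv2.findContours(d,0,2)[0],key=cv2.contourArea);e=cv2.fitEllipse(cv2.convexHull(c));print(e,wray(s,*e[0],.066))
P=s["position"];print("tip px",wproj(s,[P[0],P[1],P[2]-.008]))
t=lambda u,v:(cv2.HoughCircles)(g,cv2.HOUGH_GRADIENT,1,30,param1=100,param2=20,minRadius=15,maxRadius=40)
q=t(0,0);print([x for x in q[0] if np.hypot(x[0]-266,x[1]-150)<12 or np.hypot(x[0]-230,x[1]-35)<12] if q is not None else 0)
E
```

```text
btn [ 0.4584161  -0.24995349  0.064     ] col [ 0.53051705 -0.20748544  0.114     ] d 0.08367844383237155 [ 0.44997793 -0.1601659   0.028     ]
((269.6817626953125, 155.0171356201172), (46.033103942871094, 54.22471237182617), 56.988616943359375) [ 0.45563106 -0.25370746  0.066     ]
tip px [np.float64(259.1008429521037), np.float64(255.26347733848013)]
[array([266.5, 146.5,  33.8], dtype=float32), array([221.5,  37.5,  27.2], dtype=float32)]
```

Emit:
{"op": "move_arm", "data": {"deltas": [[[0.0266,0.0069,0.05,0,1],[0.0266,0.0069,0.1,0,1],[0.0266,0.0069,0.13,0,1],[0.0266,0.0069,0.145,0,1],[0.0266,0.0069,0.15,0,1],[0.0266,0.0069,0.15,0,1]]]}}

```text
clock: 1.95
position: [0.4589, -0.2498, 0.0805]
ee_rot: [0.0, 0.992, 0.127, 0.0]
contact_force: [-0.4, 0.4, 1.3]
width: -0.0001
gripper_force: 0.0
```

```bash
python3 - <<'E'
from h import *
import cv2
s=manip.get_state();im=manip.get_image("wrist");a=cv2.resize(im[120:344,110:410,::-1],None,fx=1.3,fy=1.3)
im=manip.get_image("side");b=cv2.resize(im[200:290,170:270,::-1],(324,291),interpolation=2)
cv2.imwrite("pics/w2.png",np.hstack([a,b]))
print(s["clock"],s["position"],s["contact_force"])
E
```

```text
1.95 [ 0.45889341 -0.24980968  0.08050001] [-0.42228035  0.37510911  1.28831502]
```

View pics/w2.png

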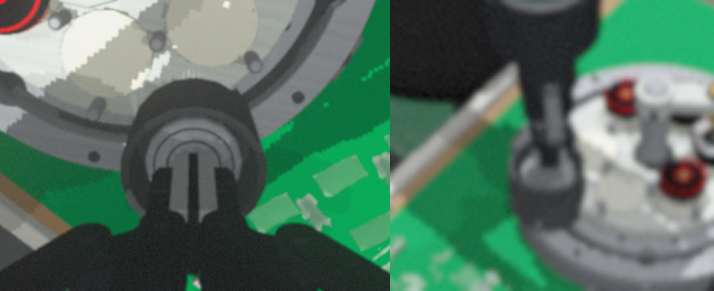

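The shut fingers are centred over the cup in both views and level with the rim. Next I press.

Emit:
{"op": "move_arm", "data": {"deltas": [[[0,0,0.008,0,1],[0,0,0.014,0,1],[0,0,0.019,0,1],[0,0,0.022,0,1],[0,0,0.024,0,1],[0,0,0.024,0,1],[0,0,0.024,0,1]]]}}

```text
clock: 2.75
position: [0.4596, -0.2496, 0.0617]
ee_rot: [0.001, 0.992, 0.127, 0.001]
contact_force: [0.1, -0.4, 7.4]
width: -0.0
gripper_force: 3.4
```

```bash
python3 - <<'E'
from h import *
s=manip.get_state();H=np.array([.5305,-.2075]);r0=np.array([.4585,-.2498])-H
for a in range(0,74,4):
    t=np.radians(-a);d=np.array([[np.cos(t),-np.sin(t)],[np.sin(t),np.cos(t)]])@r0-r0
    print(a,(RT(s)[:2,:2].T@d/.8).round(4),(H+r0+d).round(4))
E
```

```text
0 [0. 0.] [ 0.4585 -0.2498]
4 [-0.0017 -0.0071] [ 0.4557 -0.2447]
8 [-0.003  -0.0143] [ 0.4533 -0.2394]
12 [-0.0037 -0.0215] [ 0.4513 -0.2339]
16 [-0.004  -0.0288] [ 0.4496 -0.2283]
20 [-0.0037 -0.0361] [ 0.4484 -0.2226]
24 [-0.0029 -0.0433] [ 0.4475 -0.2169]
28 [-0.0016 -0.0505] [ 0.4471 -0.211 ]
32 [ 0.0002 -0.0575] [ 0.447  -0.2052]
36 [ 0.0025 -0.0645] [ 0.4474 -0.1994]
40 [ 0.0052 -0.0712] [ 0.4482 -0.1936]
44 [ 0.0084 -0.0778] [ 0.4493 -0.1879]
48 [ 0.0121 -0.084 ] [ 0.4509 -0.1823]
52 [ 0.0162 -0.0901] [ 0.4528 -0.1768]
56 [ 0.0207 -0.0958] [ 0.4552 -0.1715]
60 [ 0.0256 -0.1012] [ 0.4579 -0.1663]
64 [ 0.0308 -0.1062] [ 0.4609 -0.1613]
68 [ 0.0364 -0.1109] [ 0.4643 -0.1566]
72 [ 0.0423 -0.1152] [ 0.468  -0.1521]
```

Push about 28° pressed in; I'll check, then ease off.

Emit:
{"op": "move_arm", "data": {"deltas": [[[0,0,0.0008,0,1],[-0.0017,-0.0071,0.0008,0,1],[-0.003,-0.0143,0.0008,0,1],[-0.0037,-0.0215,0.0008,0,1],[-0.004,-0.0288,0.0008,0,1],[-0.0037,-0.0361,0.0008,0,1],[-0.0029,-0.0433,0.0008,0,1],[-0.0016,-0.0505,0.0008,0,1],[-0.0016,-0.0505,0.0008,0,1]]]}}

```text
clock: 3.65
position: [0.4485, -0.2104, 0.0613]
ee_rot: [0.001, 0.992, 0.127, 0.001]
contact_force: [0.4, 0.6, 7.9]
width: -0.0001
gripper_force: 3.7
```

```bash
python3 - <<'E'
from h import *
import cv2
s=manip.get_state();im=manip.get_image("wrist");a=cv2.resize(im[100:324,110:410,::-1],None,fx=1.3,fy=1.3)
im=manip.get_image("side");b=cv2.resize(im[200:290,180:280,::-1],(324,291),interpolation=2)
cv2.imwrite("pics/w3.png",np.hstack([a,b]))
print(s["clock"],s["position"],s["contact_force"])
E
```

```text
3.65 [ 0.44851962 -0.21042404  0.06129231] [0.42209208 0.56704745 7.89055634]
```

View pics/w3.png

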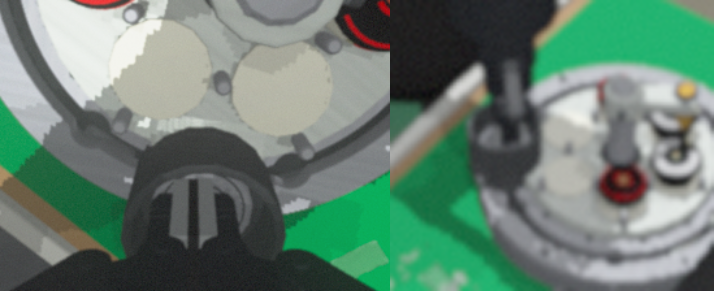

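The dial is about half way: the cup stands between the start hole at crop (290,165) and the next hole at (90,125). I'll raise the tips so the button can spring out, then push on by the cup wall alone.

Emit:
{"op": "move_arm", "data": {"deltas": [[[0,0,-0.008,0,1],[0,0,-0.016,0,1],[0,0,-0.016,0,1],[0.0018,-0.007,-0.016,0,1],[0.0041,-0.014,-0.016,0,1],[0.0068,-0.0207,-0.016,0,1],[0.01,-0.0273,-0.016,0,1],[0.0137,-0.0335,-0.016,0,1],[0.0178,-0.0396,-0.016,0,1],[0.02,-0.0425,-0.016,0,1],[0.0223,-0.0453,-0.016,0,1],[0.0223,-0.0453,-0.016,0,1]]]}}

```text
clock: 4.95
position: [0.457, -0.1724, 0.0733]
ee_rot: [0.002, 0.992, 0.128, 0.001]
contact_force: [0.5, -6.0, -1.4]
width: 0.0
gripper_force: 2.8
```

```bash
python3 - <<'E'
from h import *
import cv2
s=manip.get_state();im=manip.get_image("wrist");a=cv2.resize(im[100:324,110:410,::-1],None,fx=1.3,fy=1.3)
im=manip.get_image("side");b=cv2.resize(im[200:290,180:280,::-1],(324,291),interpolation=2)
cv2.imwrite("pics/w4.png",np.hstack([a,b]))
s=manip.get_state();print(s["clock"],s["position"],s["contact_force"])
E
```

```text
5.05 [ 0.45684124 -0.17240439  0.07325846] [ 1.22651696 -6.30298679 -0.51998194]
```

View pics/w4.png

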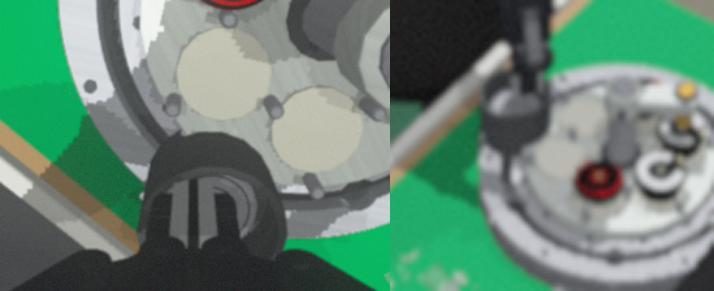

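```bash
python3 - <<'E'
from h import *
s=manip.get_state();H=np.array([.5305,-.2075]);r0=np.array([.4585,-.2498])-H
for X in (ray("side",218.9,229.9,.070),ray("side",218.9,231,.066),wray(s,275.4,100+185/1.3,.072)):
    r=X[:2]-H;print(X,np.linalg.norm(r),np.degrees(np.arctan2(r0[1],r0[0])-np.arctan2(r[1],r[0]))%360)
E
```

```text
[ 0.45261152 -0.1852465   0.07      ] 0.08100514962525616 46.37939424915322
[ 0.45249336 -0.18504093  0.066     ] 0.08117539636274225 46.495993864700324
[ 0.46869288 -0.17671188  0.072     ] 0.0690509086312161 56.91361440194504
```

Emit:
{"op": "move_arm", "data": {"deltas": [[[0.0025,-0.0027,0,0,1],[0.0049,-0.0054,0,0,1],[0.0049,-0.0054,0,0,1]]]}}

```text
clock: 5.35
position: [0.4592, -0.167, 0.0731]
ee_rot: [0.002, 0.992, 0.128, 0.001]
contact_force: [-0.4, -5.5, -0.3]
width: 0.0002
gripper_force: 2.4
```

Emit:
{"op": "move_arm", "data": {"deltas": [[[0.0026,-0.0025,0,0,1],[0.0052,-0.005,0,0,1],[0.0052,-0.005,0,0,1]]]}}

```text
clock: 5.65
position: [0.4612, -0.1603, 0.0728]
ee_rot: [-0.0, 0.992, 0.127, -0.0]
contact_force: [-1.2, 0.4, 0.9]
width: -0.0
gripper_force: 0.0
```

```bash
python3 - <<'E'
from h import *
import cv2
s=manip.get_state();w=manip.get_image("wrist");a=cv2.resize(w[100:324,110:410,::-1],None,fx=1.3,fy=1.3)
im=manip.get_image("side");b=cv2.resize(im[200:290,180:280,::-1],(324,291),interpolation=2)
cv2.imwrite("pics/w5.png",np.hstack([a,b]));cv2.imwrite("pics/s5.png",im[:,:,::-1]);cv2.imwrite("pics/t5.png",manip.get_image("top")[:,:,::-1])
s=manip.get_state();print(s["clock"],s["position"],s["contact_force"])
E
```

```text
5.8 [ 0.46067765 -0.15967248  0.07265088] [ 0.15055332 -0.22334481  0.20447914]
```

View pics/w5.png

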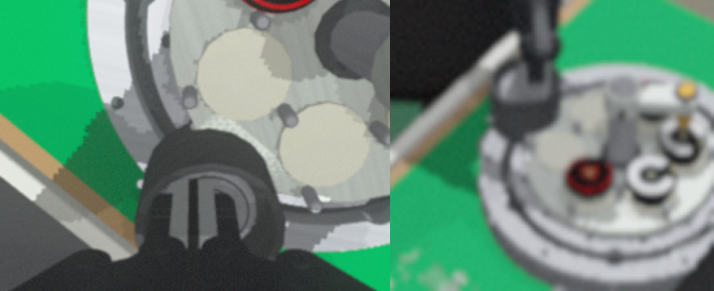

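The tips lost contact force, and the dial seems to have snapped into the hole. I'll check the dial angle from the red module tops.

```bash
cat > ang.py <<'E'
from h import *
import cv2
def reds(f,n,z=.063):
    im=cv2.imread(f);h=cv2.cvtColor(im,cv2.COLOR_BGR2HSV)
    m=(((h[:,:,0]<8)|(h[:,:,0]>172))&(h[:,:,1]>110)&(h[:,:,2]>40)).astype(np.uint8)
    N,l,st,c=cv2.connectedComponentsWithStats(m);H=np.array([.5305,-.2075])
    for i in range(1,N):
        X=ray(n,*c[i],z);r=X[:2]-H
        if st[i,4]>8 and np.linalg.norm(r)<.07: print(f,c[i].round(1),st[i,4],X.round(4),np.linalg.norm(r).round(4),np.degrees(np.arctan2(r[1],r[0])).round(1))
E
python3 - <<'E'
from ang import *
for f,n in(("top0","top"),("t5","top"),("side0","side"),("s5","side")): reds(f"pics/{f}.png",n)
E
```

```text
pics/top0.png [321.5 161.2] 56 [ 0.553  -0.2419  0.063 ] 0.0411 -56.8
pics/top0.png [296.9 177.9] 59 [ 0.5064 -0.1684  0.063 ] 0.0459 121.7
pics/side0.png [241.  230.4] 61 [ 0.5041 -0.1746  0.063 ] 0.0422 128.7
pics/side0.png [260.2 254.9] 117 [ 0.5548 -0.246   0.063 ] 0.0455 -57.8
pics/s5.png [241.4 254.7] 90 [ 0.5125 -0.2498  0.063 ] 0.0459 -113.1
```

The side view gives about 55 ± 4°. A gentle probe will tell: lower 3 mm and feel whether the button stands out.

Emit:
{"op": "move_arm", "data": {"deltas": [[[0,0,0.002,0,1],[0,0,0.004,0,1],[0,0,0.004,0,1]]]}}

```text
clock: 6.1
position: [0.461, -0.16, 0.0698]
ee_rot: [-0.0, 0.992, 0.127, -0.0]
contact_force: [-0.3, 1.9, 3.4]
width: -0.0001
gripper_force: 1.5
```

3.4 N upward with the tips at 62 mm: the button has sprung out (riding under the plate it would be at 55 mm). I'll withdraw straight up and verify.

Emit:
{"op": "move_arm", "data": {"deltas": [[[0,0,-0.01,0,1],[0,0,-0.03,0,1],[0,0,-0.09,0,1],[-0.06,0,-0.15,0,1],[-0.12,0,-0.15,0,1],[-0.15,0,-0.15,0,1],[-0.15,0,-0.15,0,1],[-0.15,0,-0.15,0,1]]]}}

```text
clock: 6.9
position: [0.3451, -0.1912, 0.1905]
ee_rot: [0.001, 0.992, 0.126, 0.001]
contact_force: [0.7, 0.3, 0.1]
width: 0.0003
gripper_force: 0.0
```

```bash
python3 - <<'E'
from ang import *
s=manip.get_state();print(s["clock"],s["position"],s["contact_force"])
o=[]
for n,c in(("top",(125,260)),("side",(200,190))):
    im=manip.get_image(n)[:,:,::-1].copy();cv2.imwrite(f"pics/{n}6.png",im);reds(f"pics/{n}6.png",n)
    o.append(cv2.resize(im[c[0]:c[0]+90,c[1]:c[1]+100],(400,360),interpolation=2))
cv2.imwrite("pics/c6.png",np.hstack(o))
E
```

```text
6.9 [ 0.34505919 -0.19120712  0.19049577] [0.7409135  0.33622703 0.13602742]
pics/top6.png [295.6 163.5] 58 [ 0.5485 -0.1661  0.063 ] 0.0452 66.5
pics/top6.png [322.8 176.6] 60 [ 0.508  -0.2439  0.063 ] 0.0428 -121.7
pics/side6.png [241.2 254.8] 97 [ 0.512  -0.2501  0.063 ] 0.0464 -113.5
```

View pics/c6.png

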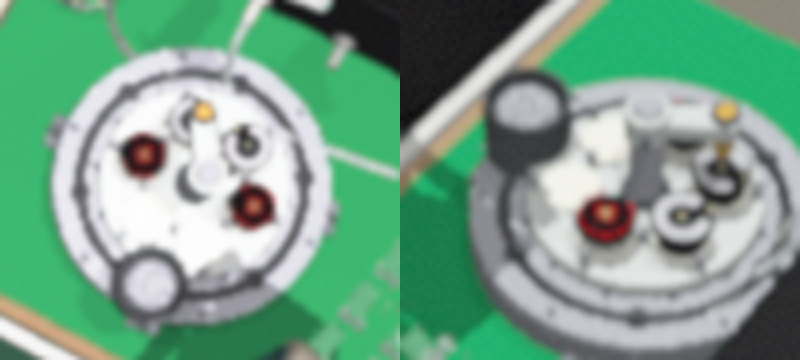

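The cup now stands at the next hole, crop (149,284). The two red modules turned 55.2° and 64.9°, a mean of 60.0°. The module that was counter-clockwise of the probe is now under it, the button stands out, and every module sits in its nest.

```bash
python3 -c "
from rig import manip
print(manip.sign_off())"
```

```text
the job is handed in; nothing more can be done
None
```

I pressed the plunger in, pushed the dial one station clockwise (about 60° measured) until the plunger sprang out in the next hole with module_2 under the probe, withdrew the arm, and handed the job in; the sign-off gave no verdict.

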